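Lock the sampler module's cover screws with the key

TASK

Use the T-handled key to turn both captive screws on the sampler module's cover clockwise until they stop, so that their bars lie along the line joining the two screws; turn them only with the key, never with the gripper. Then stand the key upright, well on its rubber mat, and let go. Leave everything else where it is.

Things in the scene. Friction and masses are not known exactly. Their poses are not given: they have to be found in the camera images.
- case: White sampler drive module, fixed to the bench, 190 mm (its x) x 320 mm (its y) x 80 mm tall, with a flat grey top cover at 80 mm. Origin: centre of its underside; z up. Two large captive screws sit on its cover, 90 mm either side of the centre along its y axis.
- screw_left_top (a point): Captive screw on the +y half of the module's cover: dark steel disc, 64 mm diameter, 8 mm thick, flat on the cover, with a raised straight bar 58 mm long, 10 mm wide, 14 mm high across its middle. Point: on the screw's axis at the bar's top, 102 mm above the bench; its x runs along the bar, z up; it turns with the screw. The screw turns on the spot and never rises.
- screw_left (a joint): Turn of that screw, rad, growing clockwise seen from above. 0: bar along the module's x, across the line joining the two screws (open). 1.571: bar along that line, in line with the white index marks (locked), at a firm stop. Starts between 0.2 and 0.65. Steady friction of about 0.12 N m; stays where it is left.
- screw_right_top (a point): Captive screw on the -y half of the module's cover: dark steel disc, 64 mm diameter, 8 mm thick, flat on the cover, with a raised straight bar 58 mm long, 10 mm wide, 14 mm high across its middle. Point: on the screw's axis at the bar's top, 102 mm above the bench; its x runs along the bar, z up; it turns with the screw. The screw turns on the spot and never rises.
- screw_right (a joint): Turn of that screw, rad, growing clockwise seen from above. 0: bar along the module's x, across the line joining the two screws (open). 1.571: bar along that line, in line with the white index marks (locked), at a firm stop. Starts between 0.2 and 0.65. Steady friction of about 0.12 N m; stays where it is left.
- key: Two-bladed T-handled steel key, 102 mm tall, 0.2 to 0.35 kg, standing loose and upright on its blades on the mat. Origin: centre of its underside (blade tips); z up the shaft; x along grip bar and blades. Two parallel blades 36 mm long (x), 7 mm thick, 16 mm high, 20 mm gap between (y); above them a collar of 48 mm diameter up to 28 mm, then a shaft of 18 mm diameter up to the grip.
- key_grip (a point): Centre of the key's grey grip bar, 84 mm above the blade tips: 76 mm long (key's x), 18 mm thick (y), 36 mm tall. In use the gap between the blades straddles a screw's bar with 5 mm to spare each side, blade tips on the screw's disc, 88 mm above the bench; the key then turns about 0.26 rad relative to the bar before it drives it.
- mat: Flat black rubber mat, fixed, 130 x 130 x 4 mm, to one side of the module (either side). Origin: centre of its underside; its axes run along its edges.
- rack: Bystander: white block 90 x 130 x 54 mm carrying twelve capped vials. Origin: centre of its underside.
- carton: Bystander: small plain cardboard carton 50 x 45 x 35 mm standing on the module's cover between the screws. Origin: centre of its underside.
- jar: Bystander: jar of 60 mm diameter, 70 mm tall, beyond the module. Origin: centre of its underside.
- spatula: Bystander: steel lab spatula 160 mm long, lying flat beyond one corner of the module. Origin: underside of the middle of its length.
- bottle: Bystander: bottle of 72 mm diameter, 170 mm tall, beyond the module. Origin: centre of its underside.
- beaker: Bystander: open glass beaker of 80 mm diameter, 90 mm tall. Origin: centre of its underside.
- pot: Bystander: small jar of 56 mm diameter, 60 mm tall. Origin: centre of its underside.
Mind the look-alikes: they are no part of the job. Leave any yellow look-alike of the key alone. Of the things shaped like the mat, the black one is meant.

How it is judged:
On the way:
1. both screws are turned clockwise to their stops (within 10 degrees) (value of joint each of screw_left, screw_right above 1.4 rad), for 0.2 s.
At the end, for the whole second after the job is handed in: Both screws stand within 10 degrees of their locked stop (joint above 1.40 rad), and the key stands upright (within 7 degrees) and at rest on the mat, its centre within 50 mm of the mat's centre along each of the mat's edges (all of step 1 and x of key in the frame of mat between -0.05 and 0.05 m and y of key in the frame of mat between -0.05 and 0.05 m and z of key in the frame of mat below 0.01 m and angle between key's own z axis and vertical below 0.12 rad and linear speed of key below 0.02 m/s); the robot touches nothing.
It fails at once if a screw is pushed by the robot itself (over 1 N) instead of by the key (contact force between any of the fingers, the arm and screw_left above 1 N or contact force between any of the fingers, the arm and screw_right above 1 N).
It fails at once if a bystander is moved by more than 30 mm (distance of any of rack, carton, jar, spatula, bottle, beaker, pot from where it was at the start of the episode above 0.03 m).
It also fails if it takes over 61 s, if anything falls off the work surface, if the arm or the gripper's body presses on something with over 40 N, if the wrist force passes 120 N, or if a joint passes its speed limit or range.

ROBOT

A 7-joint arm with a two-finger parallel gripper is mounted at the origin on the work surface. World frame = base frame: x ahead of the robot, y to its left, z up, the work surface at z = 0. Lengths are in m, angles in rad, forces in N, time in s.
With the tool pointing down it reaches from about 0.4 to 0.85 m from the base axis. Payload 4.4 kg.
Tool frame: the origin (TCP) lies between the finger pads; the fingertips stand 8 mm ahead of it and the grasp point (between the pads) lies 11 mm behind it; z points along the fingers, y is the line along which they close (so a half turn about z gives the same grasp; the last joint's range is limited). The gripper opens to 94 mm and grips with 3 to 60 N. Pads are 16 mm wide; open, the fingers measure 119 mm over their backs; the gripper's body (75 mm by 177 mm) begins 78 mm behind the grasp point.
Start: joints at [1.232, 0.628, 0.038, 1.517, -0.027, 0.996, -0.02], TCP at [0.175, -0.626, 0.213] pointing down, gripper open.
Joint ranges: [-3.06, 3.06], [-0.37, 2.12], [-1.25, 1.32], [0.18, 2.47], [-1.1, 4.24], [0.23, 1.98], [-2.94, 2.94]. Speed limits (rad/s): [2.57, 2.57, 3.14, 3.14, 3.14, 3.14, 3.14].

INTERFACE

Orientations are given as a rotation vector (axis times angle).
In Python, from bench import ctrl gives the robot as it stands.
- The arm moves only by the shell command python3 -m jog 'ROWS' [OPENING] [FORCE]. ROWS is JSON, a list that holds one entry, the list of rows, each a list of 6 numbers: the shift along the tool's x, y, z in cm, then the turn, a rotation vector about the tool's x, y, z in rad. In form: [[[tx, ty, tz, rx, ry, rz], ...]]. A call has 1 to 5 rows; each row is the pose to reach, as a shift and turn from the pose commanded when the call began, along the tool's axes at that moment; what a row does not reach only later rows make up. A row lasts 1/8 s, in which the tool goes at most 62.5 mm and 10.7 degrees, less where a joint would pass 70% of its speed; a pose out of reach is approached as far as the arm can. A call with a gripper value outside its range is refused whole. OPENING is the gripper's target within -1 to 1 (shut at 1, half-way at 0, fully open at -1), set as the call begins (- or left out, the last holds). The fingers move at their own pace and stop on an object; FORCE is the grip in N (left out, the last holds). Time passes only in rows, so rows that repeat a pose let the fingers close. It gives the time, the measured TCP pose, the force, the opening and the grip force at its end, in the units of the state.
- ctrl.observe(): the state, without advancing time (a new reading comes with each control period).
- ctrl.read_camera(name): name is "scene" or "side" or "wrist"; returns the picture (384x512x3 uint8, blue, green, red); there is no depth.
- ctrl.get_calibration(name): a dict with "intrinsics" (3x3 intrinsics, pixels), "rvec" (rotation vector, rad) and "tvec" (3), from world to camera coordinates, as OpenCV has them; the wrist camera has in their place "mount" (4x4, takes a point from camera to tool coordinates, whose origin is the TCP and whose axes are the flange's). Camera axes: x right, y down, z forward; pixel columns grow to the right and rows downward; lengths in m; the calibration is good to about 2 mm. A picture is of the moment at which its call begins: read the wrist's pose just before it. get_calibration takes no time and is no camera call.
- ctrl.hand_in(): hands the job in; it is judged then, once.
The state is a dict: "time_s": time; "joints": joint angles; "joint_vel": joint speeds; "joint_efforts": joint torques, N m; "ee_pos": TCP position; "orientation": TCP orientation; "contact_force": force on the tool from outside, world axes, zero at the start; "wrist_torque": the same for the moment, N m; "opening": finger opening in m; "grasp_force": force on a finger pad.
Only numpy, scipy, OpenCV 4.12 (cv2) and the standard library are available. Lean on these libraries where they do the work, as an engineer would, in place of code of your own. Each camera call takes 0.05 s, during which the arm holds its last target. There are 200 camera calls.

## Working session

There is one attempt and no reset: what is moved stays moved. The work goes in short steps, Python scripts to look and compute and a shell command to move; the robot and the scene stay as the last step left them, time stands still between calls to the robot, and variables do not carry over. Pictures are saved under pics/ and viewed, at most 10 in all, crops included, and the job is handed in when it is done.

```bash
ls; mkdir -p pics; cat > h.py <<'E'
import cv2,numpy as np
from bench import ctrl
R=lambda v:cv2.Rodrigues(np.array(v,float))[0]
def cam(n):
    """K,Rcw(cam->world),C"""
    c=ctrl.get_calibration(n);K=np.array(c["intrinsics"])
    if "mount" in c:
        s=ctrl.observe();M=np.array(c["mount"]);T=np.eye(4);T[:3,:3]=R(s["orientation"]);T[:3,3]=s["ee_pos"]
        W=T@M;return K,W[:3,:3],W[:3,3]
    r=R(np.ravel(c["rvec"]));return K,r.T,-r.T@np.ravel(c["tvec"])
def ray(cm,uv):
    K,r,C=cm;d=r@np.linalg.inv(K)@np.array([uv[0],uv[1],1.]);return d/np.linalg.norm(d)
def plane(cm,uv,z):
    d=ray(cm,uv);return cm[2]+d*(z-cm[2][2])/d[2]
def tri(obs):
    A=np.zeros((3,3));b=np.zeros(3)
    for cm,uv in obs:
        d=ray(cm,uv);P=np.eye(3)-np.outer(d,d);A+=P;b+=P@cm[2]
    return np.linalg.solve(A,b)
def proj(cm,p):
    K,r,C=cm;q=K@(r.T@(np.array(p)-C));return q[:2]/q[2]
E
python3 - <<'E'
from h import *
ims=[]
for n in("scene","side","wrist"):
    im=ctrl.read_camera(n);cv2.imwrite(f"pics/{n}0.png",im);ims.append(im)
    c=cam(n);print(n,c[2].round(3),c[1][:,2].round(2))
s=ctrl.observe();print(s)
cv2.imwrite("pics/a.png",cv2.resize(ims[0],(800,600)));cv2.imwrite("pics/b.png",cv2.resize(ims[1],(800,600)))
E
```

```text
pics
scene [ 0.975 -0.898  0.836] [-0.37  0.7  -0.62]
side [0.044 0.704 0.689] [ 0.44 -0.71 -0.56]
wrist [ 0.239 -0.608  0.383] [-0.22 -0.06 -0.97]
{'time_s': 0.15, 'joints': array([ 1.23219864,  0.62912163,  0.038505  ,  1.51805675, -0.02700347,
        0.99629401, -0.01999763]), 'joint_vel': array([-0.00128279, -0.00351768,  0.00020051, -0.0016278 , -0.00068379,
       -0.00076264, -0.00109106]), 'joint_efforts': array([ 1.75160876e-03, -5.50095499e+01,  1.14484157e+00, -1.86816967e+01,
       -5.21445321e-02,  2.09726708e-02,  1.23287086e-04]), 'ee_pos': array([ 0.17500824, -0.62552951,  0.21280027]), 'orientation': array([-3.11109281e+00, -4.26931949e-01,  3.42586420e-04]), 'contact_force': array([0.48531311, 0.69911647, 0.54769865]), 'wrist_torque': array([-0.04715295,  0.01481751,  0.0110136 ]), 'grasp_force': 0.0, 'opening': 0.09371880420569362}
```

View pics/a.png

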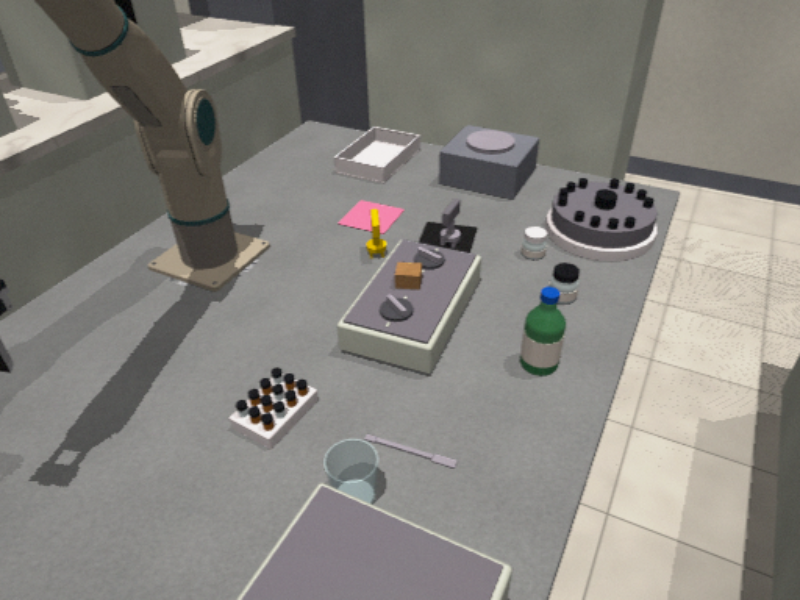

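View pics/b.png

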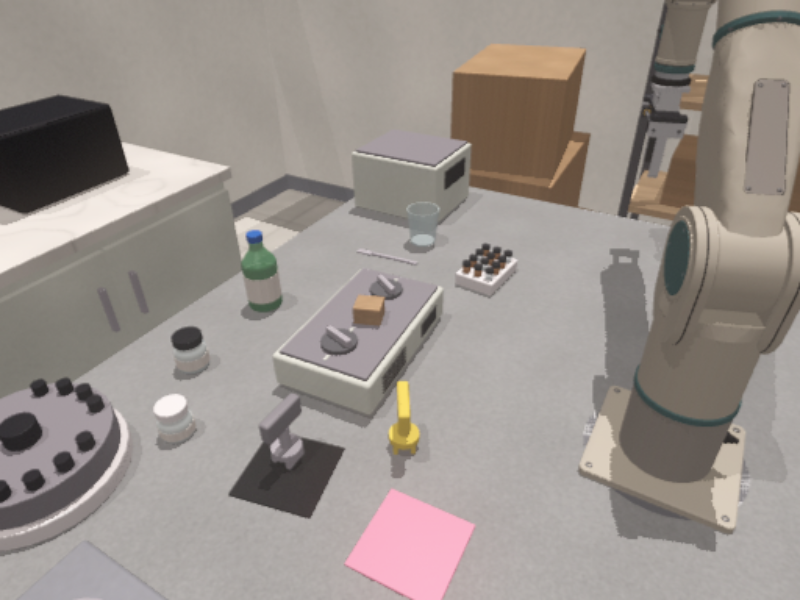

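The scene view shows the grey key at (450,225) on the black mat (448,237), and the yellow look-alike at (376,235) beside the pink mat (371,216). The side view shows the grey key at (283,430), the black mat at (288,470), the yellow key at (404,420), and the screws at (339,340) and (386,287). The grey key on the black mat fits the description; I'll confirm it with an enlarged crop.

```bash
python3 - <<'E'
from h import *
a=cv2.imread("pics/scene0.png");b=cv2.imread("pics/side0.png")
A=a[120:220,205:325];B=b[165:335,140:290]
A=cv2.resize(A,(400,333),interpolation=2);B=cv2.resize(B,(400,453),interpolation=2)
o=np.zeros((453,800,3),np.uint8);o[:333,:400]=A;o[:,400:]=B
cv2.imwrite("pics/c.png",o)
S,D=cam("scene"),cam("side");k=.64
g=lambda *u:np.array(u)*k
for n,p in dict(mat1=(272,433),mat2=(343,452),mat3=(312,511),mat4=(232,489)).items():print(n,plane(D,g(*p),.004).round(3))
for n,p,q in(("scrL",(429,257),(339,338)),("scrR",(397,305),(386,286)),("keygrip",(451,213),(282,420)),("yellow",(376,222),(404,403))):
    print(n,tri([(S,g(*p)),(D,g(*q))]).round(3))
E
```

```text
mat1 [0.543 0.269 0.004]
mat2 [0.421 0.245 0.004]
mat3 [0.4   0.352 0.004]
mat4 [0.523 0.38  0.004]
scrL [0.524 0.102 0.089]
scrR [ 0.537 -0.074  0.091]
keygrip [0.491 0.295 0.084]
yellow [0.353 0.181 0.087]
```

View pics/c.png

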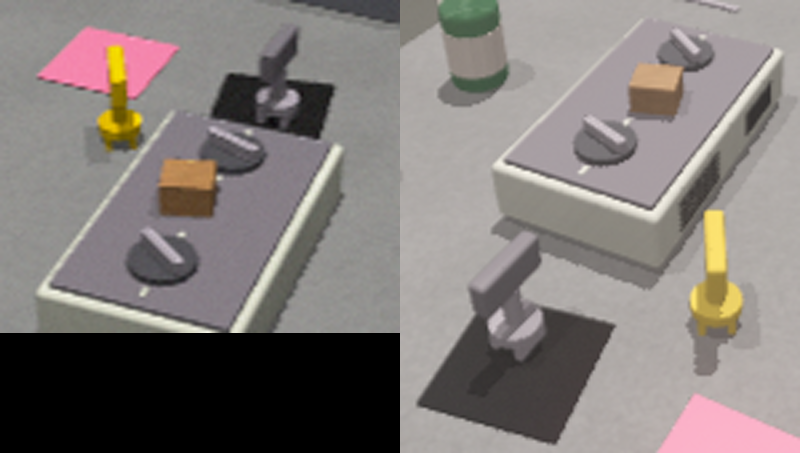

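The crop confirms it: the grey key stands on the black mat, and the yellow one stands on bare bench. Next: key yaw, and the route to a look pose above it.

```bash
cat >> h.py <<'E'
def rel(xyz,yaw,lab=""):
    """row (cm, rad) from the present pose to TCP xyz, tool down, tool x at yaw"""
    s=ctrl.observe();R0=R(s["orientation"])
    c,n=np.cos(yaw),np.sin(yaw);R1=np.array([[c,n,0],[n,-c,0],[0,0,-1.]])
    t=R0.T@(np.array(xyz)-s["ee_pos"])*100;r=cv2.Rodrigues(R0.T@R1)[0].ravel()
    print(lab,"row",t.round(2),r.round(3),"| t",round(s["time_s"],2),"tcp",s["ee_pos"].round(4),"yaw",yaw_now(s).round(3),"j7",s["joints"][6].round(2),"F",s["contact_force"].round(1),"op",round(s["opening"],4),"gf",round(s["grasp_force"],1))
def yaw_now(s):
    x=R(s["orientation"])[:,0];return np.arctan2(x[1],x[0])
E
python3 - <<'E'
from h import *
D=cam("side")
f=lambda u,v:((u-400)/2.667+140,v/2.667+165)
p=plane(D,f(478,268),.106);q=plane(D,f(530,236),.106);print(p,q,np.arctan2(*(q-p)[1::-1]),np.linalg.norm(p-q))
rel((.47,-.2,.33),1.0);rel((.48,.24,.33),2.6)
E
```

```text
[0.50031638 0.31324567 0.106     ] [0.48630307 0.26233682 0.106     ] -1.8394068509723474 0.052802311792658846
 row [ 39.87 -33.05 -11.68] [-0.001 -0.    -0.727] | t 0.15 tcp [ 0.175  -0.6255  0.2128] yaw 0.273 j7 -0.02 F [0.5 0.7 0.5] op 0.0937 gf 0.0
 row [ 52.69 -75.15 -11.62] [-1.000e-03 -2.000e-03 -2.327e+00] | t 0.15 tcp [ 0.175  -0.6255  0.2128] yaw 0.273 j7 -0.02 F [0.5 0.7 0.5] op 0.0937 gf 0.0
```

```bash
python3 -m jog '[[[16,-50,-11,0,0,-0.75],[16,-50,-11,0,0,-0.75],[16,-50,-11,0,0,-0.75],[16,-50,-11,0,0,-0.75],[16,-50,-11,0,0,-0.75]]]' -1; python3 -c "
from h import *
rel((.47,-.2,.33),1.2);rel((.48,.24,.33),2.6)"
```

```text
time_s: 0.78
ee_pos: [0.1864, -0.3183, 0.2778]
orientation: [2.738, 1.54, 0.0]
contact_force: [-0.1, -0.6, 0.3]
opening: 0.0941
grasp_force: 0.0
 row [24.85 18.09 -5.22] [ 0.    -0.    -0.176] | t 0.78 tcp [ 0.1864 -0.3183  0.2778] yaw 1.024 j7 0.37 F [-0.1 -0.6  0.3] op 0.0941 gf 0.0
 row [62.96 -3.92 -5.22] [ 0.     0.    -1.576] | t 0.78 tcp [ 0.1864 -0.3183  0.2778] yaw 1.024 j7 0.37 F [-0.1 -0.6  0.3] op 0.0941 gf 0.0
```

```bash
python3 -m jog '[[[25,18,-5,0,0,-0.18],[25,18,-5,0,0,-0.18],[25,18,-5,0,0,-0.18],[25,18,-5,0,0,-0.18],[25,18,-5,0,0,-0.18]]]' ; python3 -c "
from h import *
rel((.49,.29,.30),1.3)"
```

```text
time_s: 1.4
ee_pos: [0.4718, -0.1999, 0.3279]
orientation: [2.591, 1.777, -0.0]
contact_force: [0.3, -0.5, -1.4]
opening: 0.0939
grasp_force: 0.0
 row [ 46.36 -15.95   2.77] [ 0.     0.    -0.098] | t 1.4 tcp [ 0.4718 -0.1999  0.3279] yaw 1.202 j7 -0.18 F [ 0.3 -0.5 -1.4] op 0.0939 gf 0.0
```

```bash
python3 -m jog '[[[17,-6,-5,0,0,-0.1],[17,-6,-5,0,0,-0.1],[17,-6,-5,0,0,-0.1],[17,-6,-5,0,0,-0.1]]]' >/dev/null; python3 -c "
from h import *
im=ctrl.read_camera('wrist');np.save('w1cam.npy',np.array(cam('wrist'),dtype=object),allow_pickle=True);cv2.imwrite('pics/w1.png',im)
rel((.49,.29,.28),1.3)"
```

```text
Traceback (most recent call last):
ValueError: could not broadcast input array from shape (3,3) into shape (3,)
```

```bash
cat >> h.py <<'E'
import pickle
def snap(n):
    cm=cam('wrist');im=ctrl.read_camera('wrist');cv2.imwrite(f'pics/{n}.png',im);pickle.dump(cm,open(n+'.pkl','wb'));return im,cm
E
python3 -c "
from h import *
snap('w1')
rel((.49,.29,.28),1.3)"
```

```text
row [30.37 -6.79  9.72] [0.    0.001 0.004] | t 2.0 tcp [ 0.4753 -0.0207  0.3775] yaw 1.304 j7 -0.43 F [-0.2 -1.2 -0.3] op 0.0939 gf 0.0
```

View pics/w1.png

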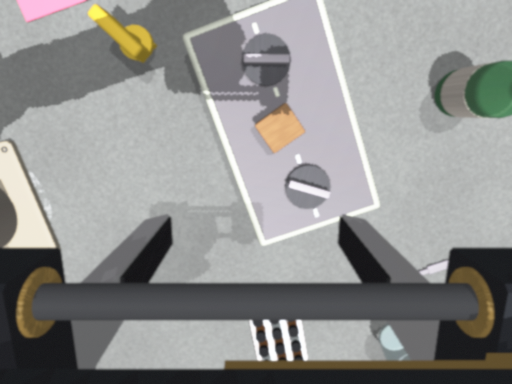

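The wrist view shows the left disc at (267,60) with its bar from (243,58) to (290,59), and the right disc at (307,187) with its bar from (289,185) to (330,195). The index marks are at (255,28), (276,91), (298,158) and (316,213). I'll measure the screws while moving on to the key.

```bash
python3 -m jog '[[[30,-7,8,0,0,0],[30,-7,8,0,0,0],[30,-7,8,0,0,0],[30,-7,8,0,0,0],[30,-7,8,0,0,0]]]'>/dev/null; python3 -m jog '[[[2,0,1,0,0,0],[2,0,1,0,0,0]]]'>/dev/null; python3 - <<'E'
from h import *
w1=pickle.load(open('w1.pkl','rb'))
im=cv2.imread('pics/w1.png');g=cv2.cvtColor(im,6)
P=[plane(w1,p,.08) for p in((255,28),(276,91),(298,158),(316,213))]
for p in P:print('mark',p.round(4))
d=P[0]-P[3];print('line yaw',np.arctan2(d[1],d[0]))
for n,c,e,f in(('L',(267,60),(243,58),(290,59)),('R',(307,187),(289,185),(330,195))):
    a,b=plane(w1,e,.102),plane(w1,f,.102);d=b-a
    print(n,plane(w1,c,.088).round(4),'bar mid',((a+b)/2).round(4),'len',np.linalg.norm(d).round(3),'yaw',np.arctan2(d[1],d[0]).round(3))
snap('w2');rel((.49,.29,.20),1.3)
E
```

```text
mark [0.5204 0.1441 0.08  ]
mark [0.5273 0.0614 0.08  ]
mark [ 0.5349 -0.0343  0.08  ]
mark [ 0.5416 -0.1197  0.08  ]
line yaw 1.6509565884458084
L [0.525  0.1015 0.088 ] bar mid [0.5238 0.1017 0.102 ] len 0.059 yaw -0.283
R [ 0.5369 -0.0762  0.088 ] bar mid [ 0.538  -0.0776  0.102 ] len 0.058 yaw -0.507
 row [-0.87 -0.1   8.81] [-0.     0.003  0.   ] | t 2.92 tcp [0.4934 0.2984 0.2881] yaw 1.3 j7 -1.15 F [ 0.1 -0.4  0.8] op 0.094 gf 0.0
```

View pics/w2.png

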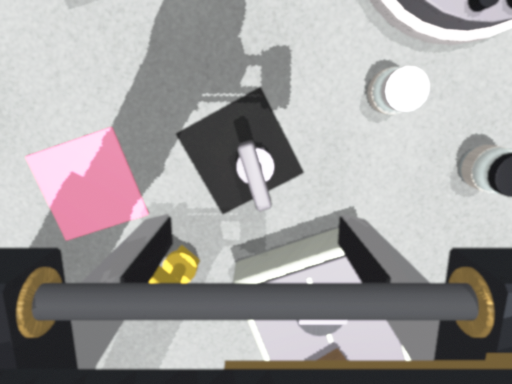

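The key's grip bar runs from (246,143) to (264,209) over the black mat, whose corners are (262,88), (302,171), (222,213) and (178,133).

```bash
python3 - <<'E'
from h import *
w=pickle.load(open('w2.pkl','rb'));im=cv2.imread('pics/w2.png')
m=(im.max(2)<50).astype(np.uint8);m[215:]=0;m=cv2.morphologyEx(m,3,np.ones((7,7)))
c=max(cv2.findContours(m,0,1)[0],key=cv2.contourArea);print(cv2.boxPoints(cv2.minAreaRect(c)).round(0).tolist())
Q=[plane(w,p,.004) for p in((262,88),(302,171),(222,213),(178,133))]
print('mat',np.mean(Q,0).round(4),[np.linalg.norm(Q[i]-Q[i-1]).round(3) for i in range(4)],'yaw',[round(float(np.arctan2(*(Q[i]-Q[i-1])[1::-1])),3) for i in range(4)])
a,b=plane(w,(246,143),.106),plane(w,(264,209),.106);d=b-a
print('key',((a+b)/2).round(4),'len',np.linalg.norm(d).round(3),'yaw',np.arctan2(d[1],d[0]).round(3))
# height: wrist + side, grip-top centre
D=cam('side');S=cam('scene')
print('tri',tri([(w,(255,176)),(D,((506-400)/2.667+140,250/2.667+165)),(S,(280/3.333+205,38/3.333+120))]).round(4))
E
```

```text
[[232.0, 118.0], [246.0, 114.0], [253.0, 139.0], [239.0, 143.0]]
mat [0.477 0.313 0.004] [np.float64(0.126), np.float64(0.122), np.float64(0.126), np.float64(0.125)] yaw [0.207, -1.37, -2.913, 1.768]
key [0.4923 0.2957 0.106 ] len 0.074 yaw -1.578
tri [0.4929 0.2928 0.1081]
```

```bash
python3 -c "
from h import *
rel((.4925,.295,.14),1.563)
rel((.4925,.295,.077),1.563)"
```

```text
row [-3.100e-01  1.000e-02  1.481e+01] [-0.001  0.003 -0.263] | t 2.92 tcp [0.4934 0.2984 0.2881] yaw 1.3 j7 -1.15 F [ 0.1 -0.4  0.8] op 0.094 gf 0.0
 row [-2.900e-01  1.000e-02  2.111e+01] [-0.001  0.003 -0.263] | t 2.92 tcp [0.4934 0.2984 0.2881] yaw 1.3 j7 -1.15 F [ 0.1 -0.4  0.8] op 0.094 gf 0.0
```

```bash
python3 -m jog '[[[-0.3,0,6,0,0,-0.13],[-0.3,0,12,0,0,-0.263],[-0.3,0,17,0,0,-0.263],[-0.3,0,21.1,0,0,-0.263],[-0.3,0,21.1,0,0,-0.263]]]' -1 && python3 -m jog '[[[0,0,0,0,0,0],[0,0,0,0,0,0],[0,0,0,0,0,0],[0,0,0,0,0,0],[0,0,0,0,0,0]]]' 1 30; python3 -c "
from h import *
rel((.4925,.295,.077),1.563)"
```

```text
time_s: 3.55
ee_pos: [0.4914, 0.2935, 0.0762]
orientation: [2.23, 2.211, -0.01]
contact_force: [0.5, 0.1, -0.4]
opening: 0.0941
grasp_force: 0.0
time_s: 4.18
ee_pos: [0.4918, 0.2982, 0.0783]
orientation: [2.227, 2.216, 0.0]
contact_force: [-0.0, -0.0, -0.3]
opening: 0.0473
grasp_force: 0.0
 row [-0.32  0.07  0.13] [ 0.    -0.     0.003] | t 4.17 tcp [0.4918 0.2982 0.0783] yaw 1.566 j7 -1.1 F [-0.  -0.  -0.3] op 0.0473 gf 0.0
```

```bash
python3 -m jog '[[[-0.3,0,0.1,0,0,0],[-0.3,0,0.1,0,0,0],[-0.3,0,0.1,0,0,0],[-0.3,0,0.1,0,0,0],[-0.3,0,0.1,0,0,0]]]' 1 30;python3 -m jog '[[[0,0,0,0,0,0],[0,0,0,0,0,0],[0,0,0,0,0,0]]]' 1 45; python3 -c "
from h import *
rel((.4925,.295,.077),1.563)"
```

```text
time_s: 4.8
ee_pos: [0.4916, 0.2951, 0.0769]
orientation: [-2.227, -2.216, 0.001]
contact_force: [-0.5, -0.1, -1.6]
opening: 0.0182
grasp_force: 30.0
time_s: 5.18
ee_pos: [0.4916, 0.295, 0.0769]
orientation: [-2.227, -2.216, 0.001]
contact_force: [0.3, 0.7, -2.4]
opening: 0.0178
grasp_force: 45.0
 row [-0.    0.09 -0.01] [-0.     0.     0.003] | t 5.17 tcp [0.4916 0.295  0.0769] yaw 1.566 j7 -1.1 F [ 0.3  0.7 -2.4] op 0.0178 gf 45.0
```

```bash
python3 -m jog '[[[0,0,-6,0,0,0],[0,0,-12,0,0,0],[0,0,-16.5,0,0,0],[0,0,-16.5,0,0,-0.18],[0,0,-16.5,0,0,-0.36]]]'|tail -2; python3 -c "
from h import *
rel((.5245,.1015,.22),2.858)"
```

```text
opening: 0.0177
grasp_force: 45.0
 row [-19.25  -3.77   2.28] [ 0.001  0.001 -0.926] | t 5.8 tcp [0.4918 0.2949 0.2427] yaw 1.932 j7 -0.65 F [-0.  -1.3 -3.5] op 0.0177 gf 45.0
```

```bash
python3 -m jog '[[[-19.2,-3.8,0,0,0,-0.926],[-19.2,-3.8,0,0,0,-0.926],[-19.2,-3.8,0,0,0,-0.926],[-19.2,-3.8,0,0,0,-0.926],[-19.2,-3.8,2.3,0,0,-0.926]]]'|tail -2;python3 -m jog '[[[0,0,0,0,0,0],[0,0,0,0,0,0]]]'>/dev/null; python3 - <<'E'
from h import *
rel((.5245,.1015,.161),2.858)
a=ctrl.read_camera('scene');b=ctrl.read_camera('side');cv2.imwrite('pics/s1.png',a);cv2.imwrite('pics/d1.png',b)
s=ctrl.observe();p=s['ee_pos'];o=[]
for n,im in(('scene',a),('side',b)):
    c=cam(n);u,v=proj(c,[p[0],p[1],.13]).astype(int);print(n,u-50,v-55)
    o.append(cv2.resize(im[v-55:v+55,u-50:u+50],(400,440),interpolation=2))
cv2.imwrite('pics/e.png',np.hstack(o))
E
```

```text
opening: 0.0179
grasp_force: 45.0
 row [-0.17 -0.03  5.85] [ 0.     0.    -0.009] | t 6.67 tcp [0.5229 0.1023 0.2195] yaw 2.849 j7 0.42 F [ 0.  -0.  -2.9] op 0.0176 gf 45.0
scene 223 98
side 165 149
```

View pics/e.png

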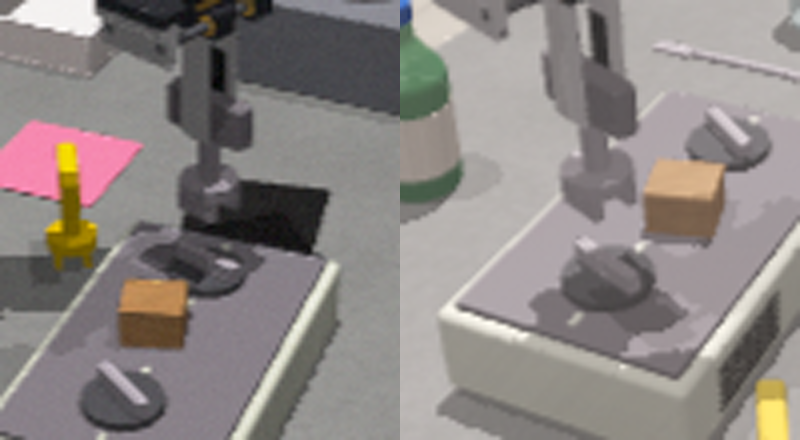

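The key hangs upright above the left screw, with its blades parallel to the bar. The collar centre is near (210,187) in the left crop and (598,182) in the right.

```bash
python3 - <<'E'
from h import *
S,D=cam('scene'),cam('side')
f=lambda o,u,v:(u/4+o[0],v/4+o[1])
print('collar',tri([(S,f((223,98),210,187)),(D,f((165,149),198,182))]).round(4))
print('disc',tri([(S,f((223,98),201,264)),(D,f((165,149),207,275))]).round(4))
for c,o in((S,(223,98)),(D,(165,149))):
  for p in((.5229,.1023,.1685),(.5245,.1015,.088),(.5229,.1023,.1465+.084)):print(((proj(c,p)-o)*4).round(0))
E
```

```text
collar [0.5243 0.1047 0.1624]
disc [0.5201 0.1053 0.0881]
[203. 182.]
[204. 268.]
[204. 113.]
[196. 172.]
[205. 270.]
[188.  89.]
```

```bash
python3 -m jog '[[[-0.15,0,2,0,0,0],[-0.15,0,4,0,0,0],[-0.15,0,4.8,0,0,0],[-0.15,0,5.2,0,0,0],[-0.15,0,5.2,0,0,0]]]';python3 -m jog '[[[0,0,0.3,0,0,0],[0,0,0.5,0,0,0],[0,0,0.5,0,0,0]]]'|head -4; python3 -c "
from h import *
rel((.5245,.1015,.161),2.858)"
```

```text
time_s: 7.4
ee_pos: [0.5244, 0.1017, 0.167]
orientation: [0.453, 3.109, 0.0]
contact_force: [0.4, -0.2, -2.6]
opening: 0.018
grasp_force: 45.0
time_s: 7.78
ee_pos: [0.5243, 0.1014, 0.162]
orientation: [0.454, 3.109, -0.0]
contact_force: [-0.1, -0.2, -2.1]
 row [-0.02  0.02  0.1 ] [-0.     0.    -0.006] | t 7.78 tcp [0.5243 0.1014 0.162 ] yaw 2.852 j7 0.36 F [-0.1 -0.2 -2.1] op 0.018 gf 45.0
```

```bash
python3 -m jog '[[[0,0,0,0,0,0.16],[0,0,0,0,0,0.32],[0,0,0,0,0,0.48],[0,0,0,0,0,0.64],[0,0,0,0,0,0.8]]]'|head -4;python3 -m jog '[[[0,0,0,0,0,0.15],[0,0,0,0,0,0.3],[0,0,0,0,0,0.45],[0,0,0,0,0,0.55],[0,0,0,0,0,0.55]]]'|head -4; python3 -c "
from h import *
rel((.5245,.1015,.161),1.39);print(ctrl.observe()['wrist_torque'])"
```

```text
time_s: 8.4
ee_pos: [0.5243, 0.1019, 0.1621]
orientation: [-1.634, -2.683, -0.001]
contact_force: [0.6, 0.5, -5.1]
time_s: 9.02
ee_pos: [0.524, 0.1015, 0.1621]
orientation: [2.295, 2.145, -0.001]
contact_force: [-0.2, -0.7, -4.1]
 row [-0.    0.05  0.11] [-0.     0.     0.113] | t 9.03 tcp [0.524  0.1015 0.1621] yaw 1.503 j7 -0.74 F [-0.2 -0.7 -4.1] op 0.0179 gf 45.0
[-0.14078069  0.04111359  0.08878509]
```

```bash
T='from h import *
s=ctrl.observe();print(yaw_now(s).round(3),s["wrist_torque"].round(2),s["contact_force"].round(1),s["opening"])'
python3 -m jog '[[[0,0,0,0,0,0.08],[0,0,0,0,0,0.08]]]'>/dev/null;python3 -c "$T";python3 -m jog '[[[0,0,0,0,0,0.05],[0,0,0,0,0,0.05]]]'>/dev/null;python3 -c "$T";python3 -m jog '[[[0,0,0,0,0,0.04],[0,0,0,0,0,0.04]]]'>/dev/null;python3 -c "$T"
```

```text
1.424 [-0.09  0.15  0.02] [-0.8  0.1 -3.1] 0.017757058304075653
1.374 [-0.07  0.28  0.04] [-1.  -1.7 -2.6] 0.01791085121589946
1.333 [-0.13  0.39  0.51] [-1.1  0.8 -2.3] 0.01742877750022102
```

```bash
python3 -m jog '[[[0,0,0,0,0,0.03],[0,0,0,0,0,0.03],[0,0,0,0,0,-0.1],[0,0,0,0,0,-0.24],[0,0,0,0,0,-0.24]]]'|tail -3;python3 -m jog '[[[0,0,-2,0,0,0],[0,0,-6,0,0,0],[0,0,-8,0,0,0],[0,0,-8,0,0,-0.18],[0,0,-8,0,0,-0.36]]]'>/dev/null; python3 - <<'E'
from h import *
rel((.5375,-.077,.22),-.507+np.pi)
E
```

```text
contact_force: [0.2, 0.1, -3.4]
opening: 0.0176
grasp_force: 45.0
 row [-17.15  -5.15   2.25] [ 0.001  0.001 -0.701] | t 11.03 tcp [0.5248 0.1016 0.2426] yaw 1.933 j7 -0.29 F [ 0.1 -0.8 -2.2] op 0.0176 gf 45.0
```

```bash
python3 -m jog '[[[-17.1,-5.1,0,0,0,-0.7],[-17.1,-5.1,0,0,0,-0.7],[-17.1,-5.1,0,0,0,-0.7],[-17.1,-5.1,1,0,0,-0.7],[-17.1,-5.1,2.3,0,0,-0.7]]]'|tail -1;python3 -m jog '[[[0,0,0,0,0,0],[0,0,0,0,0,0]]]'>/dev/null; python3 - <<'E'
from h import *
rel((.5375,-.077,.161),-.507+np.pi)
a=ctrl.read_camera('scene');b=ctrl.read_camera('side')
s=ctrl.observe();p=s['ee_pos'];o=[]
for n,im in(('scene',a),('side',b)):
    c=cam(n);u,v=proj(c,[.53,.01,.13]).astype(int);print(n,u-65,v-70)
    o.append(cv2.resize(im[v-70:v+70,u-65:u+65],(400,431),interpolation=2))
cv2.imwrite('pics/f.png',np.hstack(o))
E
```

```text
grasp_force: 45.0
 row [-0.1  -0.13  5.83] [ 0.     0.    -0.003] | t 11.9 tcp [ 0.5372 -0.0754  0.2193] yaw 2.632 j7 0.59 F [-0.4  0.4 -3.4] op 0.0177 gf 45.0
scene 198 99
side 167 116
```

View pics/f.png

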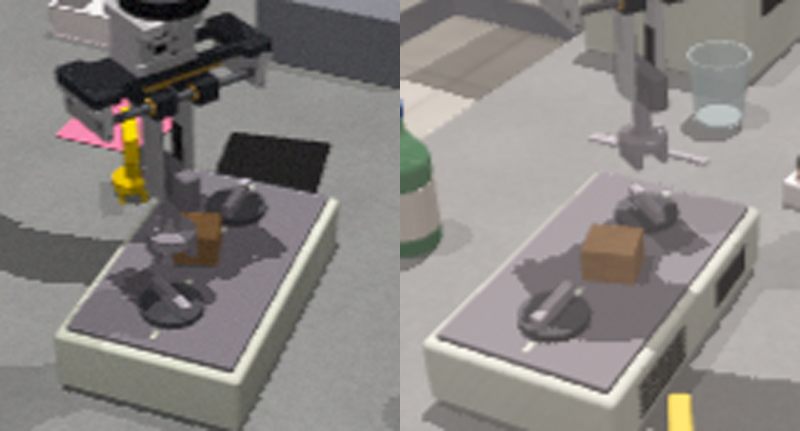

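The left screw's bar now lies along the index marks, and the key hovers over the right screw. Next I descend.

```bash
python3 -m jog '[[[-0.15,-0.15,2,0,0,0],[-0.15,-0.15,4,0,0,0],[-0.15,-0.15,4.8,0,0,0],[-0.15,-0.15,5.2,0,0,0],[-0.15,-0.15,5.2,0,0,0]]]'|head -4;python3 -m jog '[[[0,0,0.3,0,0,0],[0,0,0.5,0,0,0],[0,0,0.5,0,0,0]]]'|head -4; python3 -c "
from h import *
rel((.538,-.0775,.161),2.634)"
```

```text
time_s: 12.62
ee_pos: [0.5379, -0.0784, 0.1674]
orientation: [0.792, 3.04, 0.0]
contact_force: [0.5, 1.1, -4.1]
time_s: 13.0
ee_pos: [0.5375, -0.0786, 0.162]
orientation: [-0.792, -3.04, 0.0]
contact_force: [-0.6, 0.4, -2.4]
 row [0.01 0.12 0.1 ] [-0.    -0.    -0.002] | t 13.0 tcp [ 0.5375 -0.0786  0.162 ] yaw 2.632 j7 0.53 F [-0.6  0.4 -2.4] op 0.0176 gf 45.0
```

Engaged without resistance. I'll turn about 1.25 rad, then go in small steps to the stop.

```bash
T='from h import *
s=ctrl.observe();print(s["ee_pos"].round(4),yaw_now(s).round(3),s["wrist_torque"].round(2),s["contact_force"].round(1),s["opening"])'
python3 -m jog '[[[0,0.05,0,0,0,0.16],[0,0.05,0,0,0,0.32],[0,0.05,0,0,0,0.48],[0,0.05,0,0,0,0.64],[0,0.05,0,0,0,0.8]]]'>/dev/null;python3 -c "$T";python3 -m jog '[[[0,0,0,0,0,0.15],[0,0,0,0,0,0.3],[0,0,0,0,0,0.41],[0,0,0,0,0,0.41]]]'>/dev/null;python3 -c "$T";python3 -m jog '[[[0,0,0,0,0,0.05],[0,0,0,0,0,0.05]]]'>/dev/null;python3 -c "$T";python3 -m jog '[[[0,0,0,0,0,0.04],[0,0,0,0,0,0.04]]]'>/dev/null;python3 -c "$T"
```

```text
[ 0.538  -0.0775  0.1621] 1.827 [ 0.15 -0.19  0.1 ] [-0.5  1.2 -5. ] 0.01802547164826072
[ 0.5379 -0.0778  0.1621] 1.424 [ 0.12 -0.11 -0.05] [ 0.7  0.2 -2.8] 0.017725750617633176
[ 0.5379 -0.0778  0.1621] 1.374 [ 0.15 -0.11  0.09] [ 0.9  0.8 -4.5] 0.01785545467488247
[ 0.5378 -0.0778  0.1621] 1.333 [ 0.21 -0.12  0.49] [ 0.1  1.2 -2.8] 0.017786283159561246
```

```bash
python3 -m jog '[[[0,0,0,0,0,0.03],[0,0,0,0,0,0.03],[0,0,0,0,0,-0.1],[0,0,0,0,0,-0.24],[0,0,0,0,0,-0.24]]]'>/dev/null;python3 -m jog '[[[0,0,-2,0,0,0],[0,0,-6,0,0,0],[0,0,-9,0,0,0],[0,0,-9,0,0,0]]]'>/dev/null; python3 - <<'E'
from h import *
rel((.477,.313,.22),1.563)
E
```

```text
row [39.11 -6.34  3.34] [0.005 0.001 0.005] | t 15.75 tcp [ 0.5393 -0.0782  0.2539] yaw 1.568 j7 -0.25 F [ 0.5 -0.1 -3.3] op 0.0174 gf 45.0
```

```bash
python3 -m jog '[[[39.1,-6.3,0,0,0,0],[39.1,-6.3,0,0,0,0],[39.1,-6.3,0,0,0,0],[39.1,-6.3,0,0,0,0],[39.1,-6.3,0,0,0,0]]]'>/dev/null;python3 -m jog '[[[9,-1.5,0,0,0,0],[9,-1.5,3,0,0,0],[9,-1.5,5,0,0,0],[9,-1.5,5,0,0,0]]]'>/dev/null; python3 - <<'E'
from h import *
rel((.477,.313,.0775),1.563)
a=ctrl.read_camera('scene');b=ctrl.read_camera('side')
o=[]
for n,im in(('scene',a),('side',b)):
    c=cam(n);p=[.49,.2,.1] if n=='scene' else [.477,.29,.1];u,v=proj(c,p).astype(int);w=60;print(n,u-w,v-w)
    o.append(cv2.resize(im[v-w:v+w,u-w:u+w],(400,400),interpolation=2))
cv2.imwrite('pics/g.png',np.hstack(o))
E
```

```text
row [-0.52  0.67 12.14] [-0.005  0.004  0.008] | t 16.88 tcp [0.4709 0.3187 0.1989] yaw 1.571 j7 -1.04 F [ 0.1 -0.9 -3. ] op 0.0176 gf 45.0
scene 216 85
side 124 204
```

View pics/g.png

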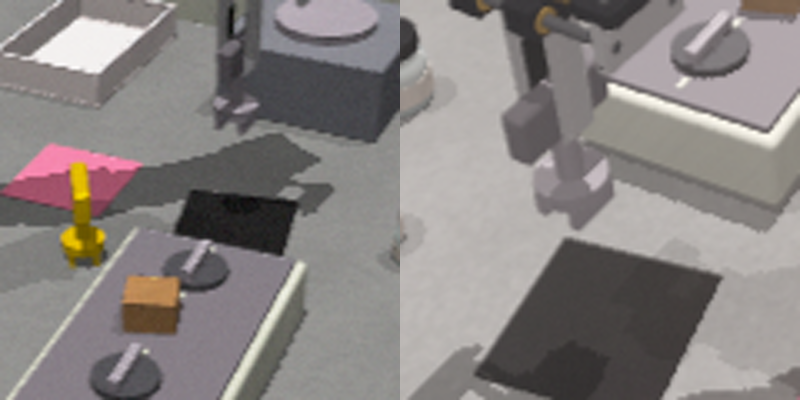

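Both bars lie along the index marks, and the key is upright over the black mat. Next I lower it.

```bash
python3 -m jog '[[[-0.5,0.6,4,-0.005,0.004,0],[-0.5,0.6,8,-0.005,0.004,0],[-0.5,0.6,10,-0.005,0.004,0],[-0.5,0.6,11.4,-0.005,0.004,0],[-0.5,0.6,11.6,-0.005,0.004,0]]]'>/dev/null; python3 -m jog '[[[0,0,0.2,0,0,0],[0,0,0.4,0,0,0],[0,0,0.4,0,0,0],[0,0,0.4,0,0,0]]]'>/dev/null;python3 -c "
from h import *
rel((.477,.313,.077),1.563)"
```

```text
row [-0.25 -0.19  0.53] [ 0.005 -0.004  0.009] | t 18.1 tcp [0.4788 0.3155 0.0823] yaw 1.572 j7 -1.14 F [ 0.2  0.7 -2.2] op 0.0174 gf 45.0
```

```bash
python3 -m jog '[[[-0.2,-0.2,0.25,0.005,-0.004,0],[-0.2,-0.2,0.45,0.005,-0.004,0],[-0.2,-0.2,0.52,0.005,-0.004,0],[-0.2,-0.2,0.52,0.005,-0.004,0],[-0.2,-0.2,0.52,0.005,-0.004,0]]]'>/dev/null; python3 -c "
from h import *
rel((.477,.313,.077),1.563)"
```

```text
row [-0.02  0.04 -0.01] [-0.     0.     0.009] | t 18.73 tcp [0.4766 0.3132 0.0769] yaw 1.572 j7 -1.14 F [-1.  -1.   0.4] op 0.0174 gf 45.0
```

```bash
python3 -m jog '[[[0,0,0,0,0,0],[0,0,0,0,0,0],[0,0,0,0,0,0],[0,0,0,0,0,0],[0,0,0,0,0,0]]]' -0.3|tail -2; python3 -m jog '[[[0,0,0,0,0,0],[0,0,0,0,0,0],[0,0,-3,0,0,0],[0,0,-8,0,0,0],[0,0,-14,0,0,0]]]'>/dev/null;python3 -m jog '[[[0,0,-6,0,0,0],[-5,0,-6,0,0,0],[-5,0,-6,0,0,0],[-5,0,-6,0,0,0]]]'>/dev/null;python3 -c "
from h import *
im,cm=snap('w3');rel((.477,.313,.25),1.563)
a=ctrl.read_camera('side');u,v=proj(cam('side'),[.477,.25,.08]).astype(int)
cv2.imwrite('pics/i.png',np.hstack([cv2.resize(a[v-60:v+60,u-60:u+60],(400,400)),cv2.resize(im[:300,100:400],(400,400))]))"
```

```text
opening: 0.0605
grasp_force: 0.0
 row [4.89 0.07 2.66] [-0.001 -0.001  0.01 ] | t 20.52 tcp [0.4764 0.2641 0.2766] yaw 1.573 j7 -0.89 F [ 0.3 -0.5  0. ] op 0.0609 gf 0.0
```

View pics/i.png

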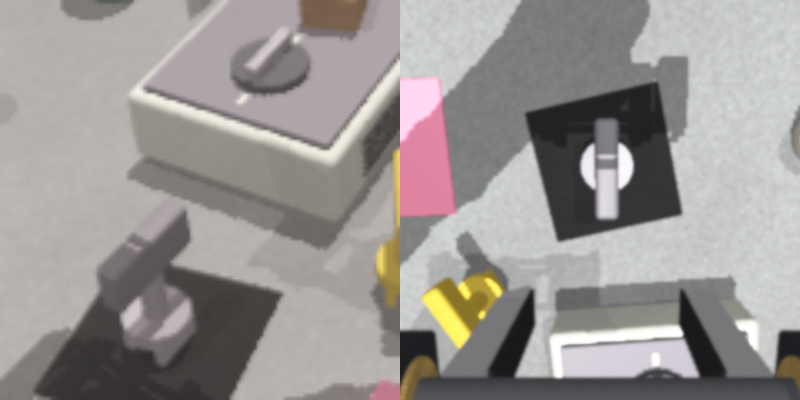

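The key stands upright near the centre of the mat, at about (606,163) in the right crop. The gripper is clear and the left bar is on its marks.

```bash
python3 -c "
from bench import ctrl
print(ctrl.hand_in())"
```

```text
the job is handed in; nothing more can be done
None
```

I turned both screws to their stops with the key, stood it upright near the centre of the black mat and let go, then handed the job in at about 20.6 s; no verdict came back.

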